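Park a small engine just past compression

ROBOT

A 7-joint arm with a two-finger parallel gripper is mounted at the origin on the work surface. World frame = base frame: x ahead of the robot, y to its left, z up, the work surface at z = 0. Lengths are in m, angles in rad, forces in N, time in s.
With the tool pointing down it reaches from about 0.35 to 0.9 m from the base axis. Payload 8.1 kg.
Tool frame: the origin (TCP) lies midway between the tips of the shut fingers; the grasp point (between the pads) lies 19 mm behind it; z points along the fingers, y is the line along which they close (so a half turn about z gives the same grasp; the last joint's range is limited). The gripper opens to 85 mm and grips with 20 to 120 N. Pads are 22 mm wide; open, the fingers measure 114 mm over their backs; the gripper's body (76 mm by 85 mm) begins 54 mm behind the grasp point. The pads swing forward as they close: fully open they stand 13 mm farther back than shut.
Start: joints at [-1.316, 0.434, 0.025, 1.573, -0.012, 1.134, -0.075], TCP at [0.219, 0.585, 0.231] pointing down, gripper open.
Joint ranges: [-2.62, 2.62], [-0.44, 2.09], [-1.27, 1.32], [0.08, 2.57], [-1.32, 4.46], [0.12, 2], [-2.74, 2.74]. Speed limits (rad/s): [2.22, 2.22, 3.01, 3.01, 3.14, 3.14, 3.14].

INTERFACE

Orientations are given as [roll, pitch, yaw] about the fixed x, y, z axes, in that order (R = Rz(yaw) Ry(pitch) Rx(roll)).
In Python, from cell import readout, capture, camera_params, order gives the robot as it stands.
- The arm moves only by the tool play_rows, never from a script. Its argument "steps" is a list of rows, each an object with "gripper": the finger opening in mm, from 0 to 85.4; "offset": the shift along the tool's x, y, z in units of 50 mm (1.0 is 50 mm), a list of three; "yaw": the turn about the tool's z in degrees. A call has exactly 10 rows; each row shifts and turns the commanded pose from where the row before left it, along the tool's axes as they then stand; what a row does not reach is not made up. A row lasts 1/10 s, in which the tool goes at most 50 mm and 8.59 degrees, less where a joint would pass 70% of its speed; a pose out of reach is approached as far as the arm can. A call is refused whole if a number of a shift passes 1 or a number of a turn 8.59, either way. A call with a gripper value outside its range is refused whole. The fingers move at their own pace and stop on an object; "newtons" is the grip in N (left out, the last holds). Time passes only in rows, so rows that do not move let the fingers close, or fill a call up. It gives the time, the measured TCP pose, the force and the opening at its end, in the units of the state.
- readout.state(): the state, without advancing time (a new reading comes with each control period).
- capture(name): name is "side" or "top"; returns (picture, depth): 400x640x3 uint8, red, green, blue; 400x640 float32, m along the optical axis (not along the pixel's ray), 0 where there is no reading.
- camera_params(name): a dict with "K" (3x3 intrinsics, pixels), "camera_from_world" (4x4, takes a point from world to camera coordinates). Camera axes: x right, y up, looking along -z (the intrinsics and any distortion apply to the point x, -y, -z); pixel columns grow to the right and rows downward; lengths in m; the calibration is good to about 2 mm. A picture is of the moment at which its call begins. camera_params takes no time and is no camera call.
- order.hand_in(): hands the job in, once; it reports no verdict.
The state is a dict: "time_s": time; "joint_pos": joint angles; "joint_velocities": joint speeds; "effort": joint torques, N m; "ee_pos": TCP position; "ee_rot": TCP orientation; "ft_force": force on the tool from outside, world axes, zero at the start; "ft_torque": the same for the moment, N m; "width": finger opening in m.
Only numpy, scipy, OpenCV 4.12 (cv2) and the standard library are available. Lean on these libraries where they do the work, as an engineer would, in place of code of your own. Each camera call takes 0.05 s, during which the arm holds its last target. There are 200 camera calls.

TASK

The engine on the stand has to be parked for a valve check, with its piston just past the top of the compression stroke. Take the flywheel brake off, push the flywheel slowly round clockwise (seen from above) by its fins until you feel the compression build up, peak and let go, and stop there, with the piston at the top or up to about half a fin space past it; then put the brake back on and take your hand away. Do not force the flywheel or pinch its fins, they snap easily, and leave the loose things on the bench alone.

Things in the scene. Friction and masses are not known exactly. Their poses are not given: they have to be found in the camera images.
- engine: Grey single-cylinder vertical-shaft petrol engine, 240 mm high, on a blue stand bolted to the bench. Origin on the bench, on the vertical shaft axis; z up, x along the cylinder towards its finned head, y towards the side with the brake. Around the flywheel only the brake's red tab stands higher than 220 mm above the bench.
- flywheel: Finned flywheel on top of the engine, turning on its vertical axis. Origin on that axis at bench level, z up, x along one of 8 equal upright radial fins 45 degrees apart: 6 mm thick, 57 to 95 mm from the axis, 205 to 235 mm above the bench, open between them (low ribs midway reach 211 mm). Disc 196 mm across, rim 182 to 206 mm above the bench; middle cup 86 mm across, 224 mm high, its nut 237 mm.
- flywheel_top (a point): Centre of the flywheel's disc, 206 mm above the bench. How it turns with the brake off: a steady dry drag of about 0.4 N m (about 5 N at mid-fin), coasts a little if pushed fast, stays where it is left. It runs clockwise from above. More than 30 N on it, pushed or pinched, breaks a fin: push a fin with the fingertips, do not grip one. With the brake on it takes more than that to turn.
- spark_plug (a point): Tip of the fitted spark plug in the cylinder head. Compression, felt at the flywheel once a turn: builds up from 50 degrees before the top of the stroke, peaks 27 degrees before it at about double the plain drag, is back to plain drag at the top, then helps (under plain drag) until 50 degrees past. At the start the top lies 75 to 260 degrees ahead; no mark or reading shows it, only the feel.
- brake_tab (a point): Centre of the top face of the brake lever's red tab: upright, 12 by 12 mm, top 247 mm and foot 203 mm above the bench, at least 45 mm clear of the fins. The lever turns level about a pin at (45, 148) mm in the engine's x, y, 100 mm from the tab; brake on, the tab stands at (-55, 148) mm; fully off, at (-43, 196) mm. It can be pushed or held.
- brake (a joint): Brake lever angle, rad: 0 on (rubber pad pressed on the flywheel's rim), 0.5 fully off, against its stop (tab swung some 50 mm away from the flywheel). An over-centre spring holds it at either end and flips it at 0.25; moving the tab takes about 10 N near either end.
- spanner: Steel spanner lying on the bench at the brake side of the engine. Leave alone.
- screwdriver: Screwdriver lying on the bench at the other side of the engine. Leave alone.
- plug_socket: Steel spark-plug socket, 26 mm across, 65 mm high, standing between robot and engine. Leave alone.
- parts_tray: Red open tray 120 by 160 by 28 mm with a washer in it. Leave alone.
- spray_can: Spray can 66 mm across, 190 mm high. Leave alone.
- wood_offcut: Wooden offcut 160 by 45 by 45 mm. Leave alone.

How it is judged:
On the way, in this order (a step that is already met when the one before it is completed fails the run):
1. the brake is taken off (value of joint brake above 0.3 rad), for 0.2 s.
2. with the brake off the flywheel is turned clockwise into the compression (12 to 45 degrees before the top) (value of joint brake above 0.3 rad and y of crankpin in the frame of engine above 0.0055 m and x of crankpin in the frame of engine above 0.0198 m), for 0.05 s.
3. it is stopped at or just past the top of the stroke (3 degrees before to 25 degrees past), the brake still off (value of joint brake above 0.3 rad and y of crankpin in the frame of engine between -0.0118 and 0.0015 m and x of crankpin in the frame of engine above 0 m and angular speed of flywheel below 0.05 rad/s), for 0.3 s.
At the end, for the whole second after the job is handed in: The crank is between 3 degrees before and 25 degrees past the top of the stroke, the flywheel still, the brake lever on (below 0.05 rad) (y of crankpin in the frame of engine between -0.0118 and 0.0015 m and x of crankpin in the frame of engine above 0 m and value of joint brake below 0.05 rad and angular speed of flywheel below 0.05 rad/s); the robot touches nothing.
It fails at once if more than 30 N on the flywheel (contact force between any of the fingers, the arm and flywheel above 30 N).
It fails at once if a thing on the bench is moved by more than 20 mm (distance of any of spanner, screwdriver, plug_socket, parts_tray, spray_can, wood_offcut from where it was at the start of the episode above 0.02 m).
It also fails if it takes over 72 s, if anything falls off the work surface, if the arm or the gripper's body presses on something with over 40 N, if the wrist force passes 120 N, or if a joint passes its speed limit or range.

## Working session

There is one attempt and no reset: what is moved stays moved. The work goes in short steps, Python scripts to look and compute and a tool call to move; the robot and the scene stay as the last step left them, time stands still between calls to the robot, and variables do not carry over. Pictures are saved under pics/ and viewed, on a budget of 10 in all, crops included, one or two more only if the job needs it, and the job is handed in when it is done.

Besides the shell and the picture viewer there is one more tool, called after "Call:" as name(argument=value, ...), one argument or row to a line, values as JSON. play_rows: Moves the arm, as the interface text tells. Its arguments: {"type":"object","properties":{"steps":{"type":"array","items":{"type":"object","properties":{"gripper":{"type":"number"},"offset":{"type":"array","items":{"type":"number"}},"yaw":{"type":"number"}}}},"newtons":{"type":"number"}},"required":["steps"]}

```bash
mkdir -p pics; ls; python3 - <<'E'
from cell import readout,capture,camera_params
import cv2,numpy as np
s=readout.state()
print({k:np.round(v,3) for k,v in s.items()})
for n in("top","side"):
    im,d=capture(n); cv2.imwrite(f"pics/{n}0.png",im[:,:,::-1]); np.save(f"{n}0.npy",d); p=camera_params(n); print(n,p)
E
```

```text
pics
{'time_s': np.float64(0.0), 'joint_pos': array([-1.316,  0.435,  0.025,  1.574, -0.012,  1.134, -0.075]), 'joint_velocities': array([ 0.001, -0.001, -0.   ,  0.   , -0.   ,  0.001,  0.   ]), 'effort': array([ 1.0000e-03, -6.7048e+01,  1.0260e+00, -3.1620e+01,  1.6000e-02,
        1.3000e-02,  0.0000e+00]), 'ee_pos': array([0.219, 0.585, 0.231]), 'ee_rot': array([-3.14 ,  0.   ,  2.784]), 'ft_force': array([-0.383,  0.866,  0.816]), 'ft_torque': array([-0.022,  0.013,  0.007]), 'width': np.float64(0.085)}
top {'K': array([[516.61074129,   0.        , 319.01720703],
       [  0.        , 516.61074129, 205.49187275],
       [  0.        ,   0.        ,   1.        ]]), 'camera_from_world': array([[ 0.00326577, -0.99995209, -0.00922818, -0.02670608],
       [ 0.99363317,  0.0022056 ,  0.11264213, -0.61152462],
       [-0.11261638, -0.00953729,  0.99359277, -1.57386402],
       [ 0.        ,  0.        ,  0.        ,  1.        ]])}
side {'K': array([[372.89738517,   0.        , 323.93223742],
       [  0.        , 372.89738517, 195.7641729 ],
       [  0.        ,   0.        ,   1.        ]]), 'camera_from_world': array([[-5.74097519e-01, -8.18786466e-01, -8.72851486e-04,
         3.25001082e-01],
       [ 7.65776006e-01, -5.37305619e-01,  3.53397481e-01,
        -5.23756437e-01],
       [-2.89826063e-01,  2.02216209e-01,  9.35472853e-01,
        -1.11219471e+00],
       [ 0.00000000e+00,  0.00000000e+00,  0.00000000e+00,
         1.00000000e+00]])}
```

View pics/top0.png

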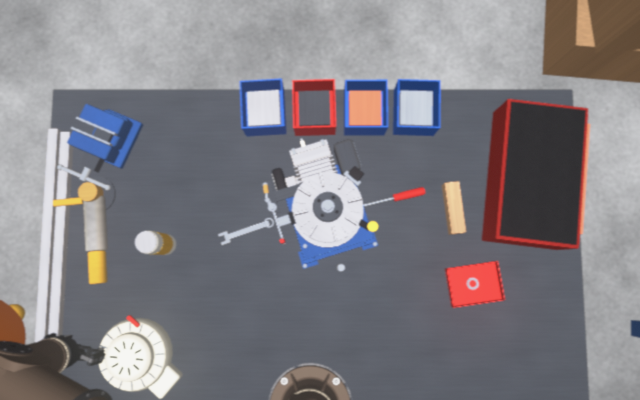

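View pics/side0.png

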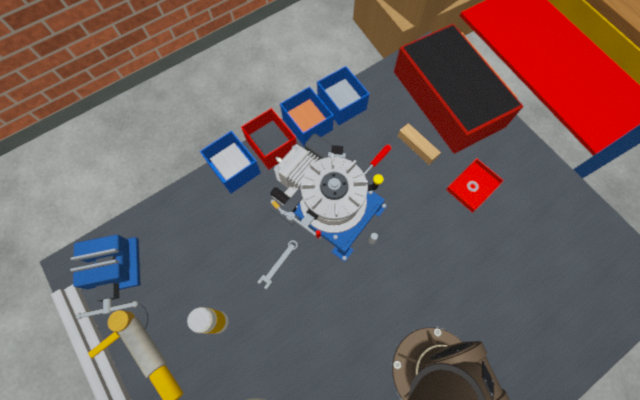

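```bash
cat >h.py <<'E'
import numpy as np,cv2
from cell import camera_params
def ray(n,u,v,z):
    p=camera_params(n);T=p["camera_from_world"];K=p["K"];R=T[:3,:3]
    o=-R.T@T[:3,3]; d=R.T@np.array([(u-K[0,2])/K[0,0],-(v-K[1,2])/K[1,1],-1])
    return o+d*(z-o[2])/d[2]
def proj(n,P):
    p=camera_params(n);T=p["camera_from_world"];K=p["K"]
    c=T[:3,:3]@np.asarray(P)+T[:3,3]
    return np.array([K[0,2]+K[0,0]*c[0]/-c[2],K[1,2]-K[1,1]*c[1]/-c[2]])
def red(n,im,win):
    h=cv2.cvtColor(im,cv2.COLOR_RGB2HSV)
    m=(((h[...,0]<8)|(h[...,0]>172))&(h[...,1]>150)&(h[...,2]>90)).astype(np.uint8)
    x0,x1,y0,y1=win;mm=np.zeros_like(m);mm[y0:y1,x0:x1]=m[y0:y1,x0:x1];return mm
def rectify(n,im,c,z,half,px):
    # metric view of plane z, up = +x, left = +y ; px pixels across
    q=np.float32([proj(n,(c[0]+a*half,c[1]+b*half,z)) for a,b in((1,1),(1,-1),(-1,-1),(-1,1))])
    H=cv2.getPerspectiveTransform(q,np.float32([(0,0),(px,0),(px,px),(0,px)]))
    return cv2.warpPerspective(im,H,(px,px),flags=cv2.INTER_CUBIC)
E
python3 - <<'E'
from h import *
for n,win in(("top",(270,296,228,252)),("side",(308,328,225,245))):
    im=cv2.imread(f"pics/{n}0.png")[:,:,::-1].copy()
    m=red(n,im,win);ys,xs=np.nonzero(m);print(n,len(xs),xs.min(),xs.max(),ys.min(),ys.max())
    print(" tab",ray(n,xs.mean(),ys.mean(),.245))
top=cv2.imread("pics/top0.png")
c=ray("top",328,206,.206);print(c, ray("side",334,184,.23))
d=np.load("top0.npy")
# depth-> points for the flywheel top
from cell import camera_params
p=camera_params("top");K=p["K"];T=p["camera_from_world"]
v,u=np.mgrid[150:260,270:390];dd=d[150:260,270:390]
P=np.stack([(u-K[0,2])/K[0,0]*dd,-(v-K[1,2])/K[1,1]*dd,-dd],-1).reshape(-1,3)
W=(P-T[:3,3])@T[:3,:3]
m=(W[:,2]>.195)&(W[:,2]<.212)&(np.hypot(*(W[:,:2]-c[:2]).T)<.11)
hull=cv2.convexHull(np.float32(W[m][:,:2]))[:,0]
print("disc",cv2.fitEllipse(hull),cv2.minEnclosingCircle(hull))
m=(W[:,2]>.232)&(np.hypot(*(W[:,:2]-c[:2]).T)<.03);print("nut",m.sum(),W[m].mean(0))
m=(W[:,2]>.225)&(np.hypot(*(W[:,:2]-c[:2]).T)<.16)&(np.hypot(*(W[:,:2]-c[:2]).T)>.11);print("tab cand",np.round(W[m],3)[:20])
r=rectify("top",top,c,.235,.125,700);cv2.imwrite("pics/rect.png",r)
E
```

```text
top 14 280 284 239 242
 tab [0.49255714 0.07257531 0.245     ]
side 30 316 320 230 237
 tab [0.48948876 0.07418439 0.245     ]
[ 0.59078399 -0.05163577  0.206     ] [ 0.58687921 -0.05033242  0.23      ]
disc ((0.5916997194290161, -0.052118685096502304), (0.19268058240413666, 0.21596530079841614), 29.05832862854004) ((0.5990362763404846, -0.04647153615951538), 0.10845829546451569)
nut 58 [ 0.58874496 -0.05092512  0.23634499]
tab cand [[0.5   0.072 0.243]
 [0.5   0.069 0.246]
 [0.497 0.077 0.244]
 [0.497 0.075 0.243]
 [0.497 0.072 0.249]
 [0.497 0.069 0.249]
 [0.497 0.067 0.238]
 [0.494 0.075 0.242]
 [0.494 0.072 0.244]
 [0.494 0.069 0.244]
 [0.494 0.067 0.247]
 [0.491 0.072 0.247]
 [0.491 0.069 0.248]
 [0.492 0.067 0.242]
 [0.489 0.072 0.25 ]
 [0.489 0.069 0.246]
 [0.489 0.067 0.241]]
```

View pics/rect.png

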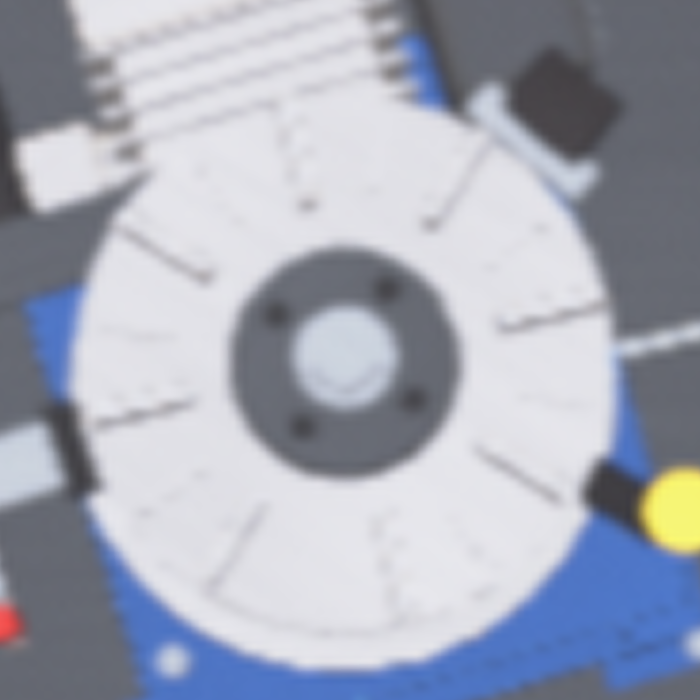

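The rectified top view shows the nut at (345,357) px and the fins at about 13° (mod 45°) in the world. The red tab is at the lower left, (5,620). From nut and tab, the axis is at about (0.589, -0.051) and the engine yaw about 17.7°. The tab lies 157 mm from the axis against 158 mm expected. Next I move over the tab.

Call:
play_rows(
  steps=[
    {"gripper":36,"offset":[0,0,-0.5],"yaw":-6.83},
    {"gripper":36,"offset":[0,0,-0.5],"yaw":-6.83},
    {"gripper":36,"offset":[0,0,-0.5],"yaw":-6.83},
    {"gripper":36,"offset":[-0.32,-0.6,0],"yaw":0},
    {"gripper":36,"offset":[-0.32,-0.6,0],"yaw":0},
    {"gripper":36,"offset":[-0.32,-0.6,0],"yaw":0},
    {"gripper":36,"offset":[-0.32,-0.6,0],"yaw":0},
    {"gripper":36,"offset":[-0.32,-0.6,0],"yaw":0},
    {"gripper":36,"offset":[-0.32,-0.6,0],"yaw":0},
    {"gripper":36,"offset":[-0.32,-0.6,0],"yaw":0},
  ],
  newtons=20,
)

```text
time_s: 1.1
ee_pos: [0.3312, 0.3739, 0.3061]
ee_rot: [-3.141, -0.0, 3.141]
ft_force: [-0.6, -0.5, 0.3]
width: 0.0359
```

Call:
play_rows(
  steps=[
    {"gripper":36,"offset":[-0.356,-0.669,0],"yaw":0},
    {"gripper":36,"offset":[-0.356,-0.669,0],"yaw":0},
    {"gripper":36,"offset":[-0.356,-0.669,0],"yaw":0},
    {"gripper":36,"offset":[-0.356,-0.669,0],"yaw":0},
    {"gripper":36,"offset":[-0.356,-0.669,0],"yaw":0},
    {"gripper":36,"offset":[-0.356,-0.669,0],"yaw":0},
    {"gripper":36,"offset":[-0.356,-0.669,0],"yaw":0},
    {"gripper":36,"offset":[-0.356,-0.669,0],"yaw":0},
    {"gripper":36,"offset":[-0.356,-0.669,0],"yaw":0},
    {"gripper":36,"offset":[0,0,0],"yaw":0},
  ],
)

```text
time_s: 2.1
ee_pos: [0.4925, 0.0688, 0.3062]
ee_rot: [-3.139, 0.001, 3.134]
ft_force: [-0.2, -0.3, 1.2]
width: 0.0358
```

```bash
python3 - <<'E'
from h import *
from cell import capture,readout
im,_=capture("side");print(readout.state()["ee_pos"],readout.state()["ee_rot"])
cv2.imwrite("pics/s1.png",cv2.resize(im[130:290,230:430,::-1],(800,640))[:600])
E
```

```text
[0.49151655 0.07168937 0.30603696] [-3.14066617e+00 -2.89736049e-04  3.13625554e+00]
```

View pics/s1.png

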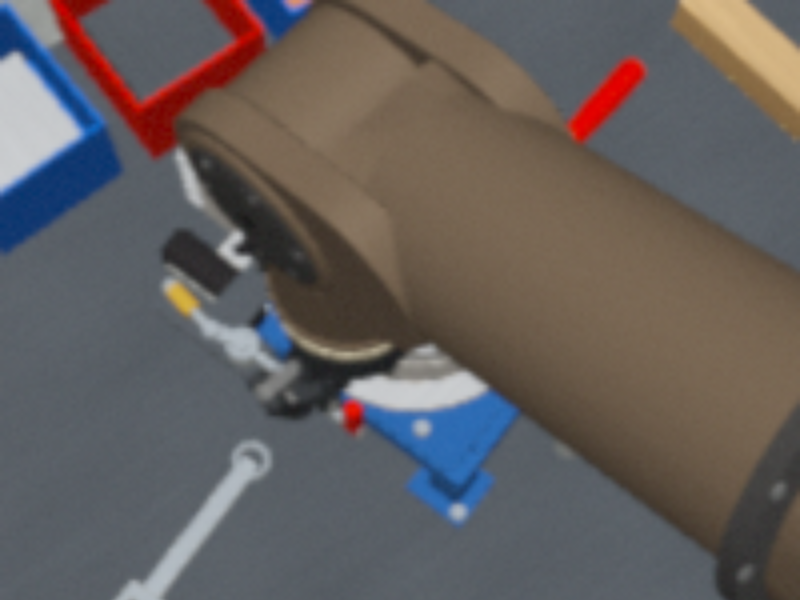

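The picture shows the fingers at about (290,390), above the still-visible red tab at (352,415), which fits a higher finger height. I'll descend to straddle it.

Call:
play_rows(
  steps=[
    {"gripper":36,"offset":[0,0,0.29],"yaw":0},
    {"gripper":36,"offset":[0,0,0.29],"yaw":0},
    {"gripper":36,"offset":[0,0,0.29],"yaw":0},
    {"gripper":36,"offset":[0,0,0.29],"yaw":0},
    {"gripper":36,"offset":[0,0,0.29],"yaw":0},
    {"gripper":36,"offset":[0,0,0.27],"yaw":0},
    {"gripper":36,"offset":[0,0,0],"yaw":0},
    {"gripper":36,"offset":[0,0,0],"yaw":0},
    {"gripper":36,"offset":[0,0,0],"yaw":0},
    {"gripper":36,"offset":[0,0,0],"yaw":0},
  ],
)

```text
time_s: 3.15
ee_pos: [0.4913, 0.0746, 0.221]
ee_rot: [3.141, 0.001, -3.142]
ft_force: [-0.4, 0.2, -0.1]
width: 0.0362
```

Call:
play_rows(
  steps=[
    {"gripper":36,"offset":[0.01,0.13,0],"yaw":0},
    {"gripper":36,"offset":[0.01,0.13,0],"yaw":0},
    {"gripper":36,"offset":[0.01,0.13,0],"yaw":0},
    {"gripper":36,"offset":[0.01,0.13,0],"yaw":0},
    {"gripper":36,"offset":[0.01,0.13,0],"yaw":0},
    {"gripper":36,"offset":[0.01,0.13,0],"yaw":0},
    {"gripper":36,"offset":[0.01,0.13,0],"yaw":0},
    {"gripper":36,"offset":[0.01,0.13,0],"yaw":0},
    {"gripper":36,"offset":[0,0.1,0],"yaw":0},
    {"gripper":36,"offset":[0,0,0],"yaw":0},
  ],
)

```text
time_s: 4.15
ee_pos: [0.487, 0.1325, 0.2204]
ee_rot: [3.141, 0.0, -3.14]
ft_force: [-0.8, -0.6, -0.1]
width: 0.0361
```

```bash
python3 - <<'E'
from h import *
from cell import capture,readout
for n in("side","top"):
    im,_=capture(n)
    m=red(n,im,(270,330,205,255)) if n=="side" else red(n,im,(240,300,215,260))
    k,l,st,c=cv2.connectedComponentsWithStats(m)
    for i in range(1,k): print(n,st[i],ray(n,*c[i],.24))
s=readout.state();print(s["ee_pos"],s["ft_force"])
E
```

```text
[0.48706962 0.13131615 0.2203443 ] [ 0.36222828 -0.33221152 -0.21391032]
```

Call:
play_rows(
  steps=[
    {"gripper":36,"offset":[0,0,-0.4],"yaw":0},
    {"gripper":36,"offset":[0,0,-0.4],"yaw":0},
    {"gripper":36,"offset":[0,0,-0.4],"yaw":0},
    {"gripper":20,"offset":[0,0,-0.4],"yaw":0},
    {"gripper":0,"offset":[-0.46,-0.43,0],"yaw":0},
    {"gripper":0,"offset":[-0.46,-0.43,0],"yaw":0},
    {"gripper":0,"offset":[-0.46,-0.43,0],"yaw":0},
    {"gripper":0,"offset":[-0.46,-0.43,0],"yaw":0},
    {"gripper":0,"offset":[-0.46,-0.43,0],"yaw":0},
    {"gripper":0,"offset":[0,0,0],"yaw":0},
  ],
)

```text
time_s: 5.25
ee_pos: [0.6039, 0.019, 0.2999]
ee_rot: [-3.139, 0.001, 3.136]
ft_force: [0.1, 0.2, 0.1]
width: 0.0002
```

```bash
python3 - <<'E'
from h import *
from cell import capture,readout
for n in("side","top"):
    im,_=capture(n)
    m=red(n,im,(270,330,205,255)) if n=="side" else red(n,im,(240,300,215,260))
    k,l,st,c=cv2.connectedComponentsWithStats(m)
    for i in range(1,k): print(n,st[i],ray(n,*c[i],.24))
    if n=="top": cv2.imwrite("pics/t2.png",cv2.resize(im[130:280,230:430,::-1],(800,600)))
s=readout.state();print(s["time_s"],s["ee_pos"],s["ft_force"],s["width"],s["joint_pos"])
E
```

```text
side [301 242   5   7  28] [0.48731065 0.12323765 0.24      ]
top [261 240   2   3   5] [0.49112657 0.12739071 0.24      ]
5.35 [0.60195123 0.0228286  0.29988531] [ 0.22891673  0.31651316 -0.03650485] 0.00023328179253979172 [-0.37800426  0.35665226  0.35501697  1.54818131 -0.12744035  1.2604687
  1.56411972]
```

View pics/t2.png

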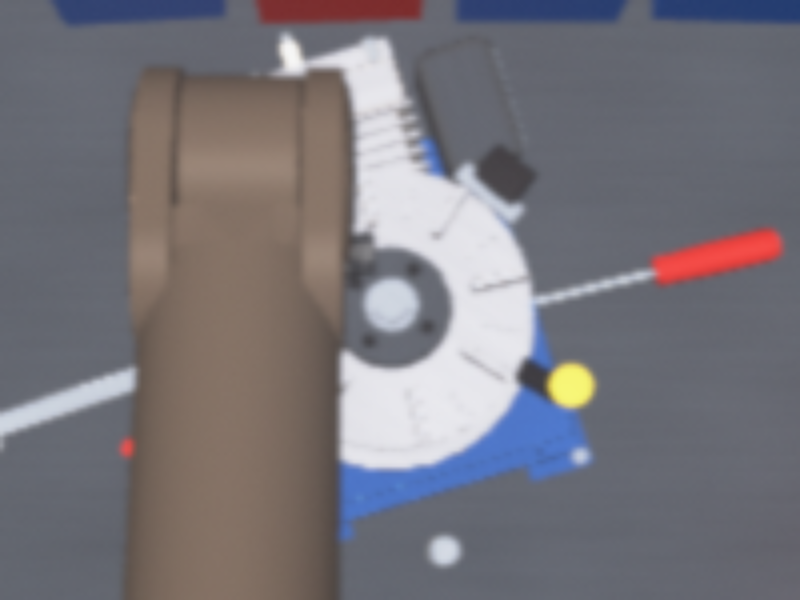

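The tab now reads (0.487, 0.123), which matches the brake-off position, and the flywheel has not moved. Next I work out the arc table.

```bash
cat >tq.py <<'E'
import numpy as np
from cell import readout
C=np.array([.5887,-.0509])
def show():
    s=readout.state();p=s["ee_pos"][:2]-C;F=s["ft_force"]
    t=np.array([p[1],-p[0]])/np.hypot(*p)   # clockwise tangent
    print("t",round(s["time_s"],2),"phi %.1f r %.1f z %.3f"%(np.degrees(np.arctan2(p[1],p[0])),1e3*np.hypot(*p),s["ee_pos"][2]),
     "F",np.round(F,1),"Ft %.1f"%(F[:2]@t),"tau_axis %.2f"%(s["ft_torque"][2]+p[0]*F[1]-p[1]*F[0]),"Tz %.2f"%s["ft_torque"][2])
E
python3 - <<'E'
import numpy as np
R=.076
f=lambda a:R*np.array([np.cos(np.radians(a)),np.sin(np.radians(a))])
for a in range(80,-240,-10):
    d=(f(a-10)-f(a))/.05/10; print(a,np.round([-d[0],d[1]],4))
E
```

```text
80 [-0.0256 -0.0069]
70 [-0.024  -0.0112]
60 [-0.0217 -0.0152]
50 [-0.0187 -0.0187]
40 [-0.0152 -0.0217]
30 [-0.0112 -0.024 ]
20 [-0.0069 -0.0256]
10 [-0.0023 -0.0264]
0 [ 0.0023 -0.0264]
-10 [ 0.0069 -0.0256]
-20 [ 0.0112 -0.024 ]
-30 [ 0.0152 -0.0217]
-40 [ 0.0187 -0.0187]
-50 [ 0.0217 -0.0152]
-60 [ 0.024  -0.0112]
-70 [ 0.0256 -0.0069]
-80 [ 0.0264 -0.0023]
-90 [0.0264 0.0023]
-100 [0.0256 0.0069]
-110 [0.024  0.0112]
-120 [0.0217 0.0152]
-130 [0.0187 0.0187]
-140 [0.0152 0.0217]
-150 [0.0112 0.024 ]
-160 [0.0069 0.0256]
-170 [0.0023 0.0264]
-180 [-0.0023  0.0264]
-190 [-0.0069  0.0256]
-200 [-0.0112  0.024 ]
-210 [-0.0152  0.0217]
-220 [-0.0187  0.0187]
-230 [-0.0217  0.0152]
```

Call:
play_rows(
  steps=[
    {"gripper":0,"offset":[0,0,0.27],"yaw":0},
    {"gripper":0,"offset":[0,0,0.27],"yaw":0},
    {"gripper":0,"offset":[0,0,0.27],"yaw":0},
    {"gripper":0,"offset":[0,0,0.27],"yaw":0},
    {"gripper":0,"offset":[0,0,0.27],"yaw":0},
    {"gripper":0,"offset":[0,0,0.25],"yaw":0},
    {"gripper":0,"offset":[-0.0262,-0.0059,0],"yaw":0},
    {"gripper":0,"offset":[-0.0262,-0.0059,0],"yaw":0},
    {"gripper":0,"offset":[-0.0262,-0.0059,0],"yaw":0},
    {"gripper":0,"offset":[-0.0262,-0.0059,0],"yaw":0},
  ],
)

```text
time_s: 6.35
ee_pos: [0.6078, 0.0225, 0.221]
ee_rot: [3.141, 0.001, 3.141]
ft_force: [0.5, 0.6, 0.3]
width: 0.0001
```

```bash
python3 -c "import tq;tq.show()"
```

```text
t 6.35 phi 75.4 r 75.8 z 0.221 F [0.5 0.6 0.3] Ft 0.4 tau_axis -0.06 Tz -0.03
```

Call:
play_rows(
  steps=[
    {"gripper":0,"offset":[-0.0248,-0.009,0]},
    {"gripper":0,"offset":[-0.0248,-0.009,0]},
    {"gripper":0,"offset":[-0.0248,-0.009,0]},
    {"gripper":0,"offset":[-0.0248,-0.009,0]},
    {"gripper":0,"offset":[-0.0248,-0.009,0]},
    {"gripper":0,"offset":[-0.0248,-0.009,0]},
    {"gripper":0,"offset":[-0.0248,-0.009,0]},
    {"gripper":0,"offset":[-0.0248,-0.009,0]},
    {"gripper":0,"offset":[-0.0248,-0.009,0]},
    {"gripper":0,"offset":[-0.0248,-0.009,0]},
  ],
)

```text
validation failed for argument at $.st...
```

```bash
python3 -c "import tq;tq.show()"
```

```text
t 6.35 phi 75.4 r 75.8 z 0.221 F [0.5 0.6 0.3] Ft 0.4 tau_axis -0.06 Tz -0.03
```

Call:
play_rows(
  steps=[
    {"gripper":0,"offset":[-0.0229,-0.0132,0]},
    {"gripper":0,"offset":[-0.0229,-0.0132,0]},
    {"gripper":0,"offset":[-0.0229,-0.0132,0]},
    {"gripper":0,"offset":[-0.0229,-0.0132,0]},
    {"gripper":0,"offset":[-0.0229,-0.0132,0]},
    {"gripper":0,"offset":[-0.0229,-0.0132,0]},
    {"gripper":0,"offset":[-0.0229,-0.0132,0]},
    {"gripper":0,"offset":[-0.0229,-0.0132,0]},
    {"gripper":0,"offset":[-0.0229,-0.0132,0]},
    {"gripper":0,"offset":[-0.0229,-0.0132,0]},
  ],
)

```text
validation failed for argument at $.st...
```

```bash
python3 -c "import tq;tq.show()"
```

```text
t 6.35 phi 75.4 r 75.8 z 0.221 F [0.5 0.6 0.3] Ft 0.4 tau_axis -0.06 Tz -0.03
```

Each row needs a yaw value.

Call:
play_rows(
  steps=[
    {"gripper":0,"offset":[-0.0248,-0.009,0],"yaw":0},
    {"gripper":0,"offset":[-0.0248,-0.009,0],"yaw":0},
    {"gripper":0,"offset":[-0.0248,-0.009,0],"yaw":0},
    {"gripper":0,"offset":[-0.0248,-0.009,0],"yaw":0},
    {"gripper":0,"offset":[-0.0248,-0.009,0],"yaw":0},
    {"gripper":0,"offset":[-0.0248,-0.009,0],"yaw":0},
    {"gripper":0,"offset":[-0.0248,-0.009,0],"yaw":0},
    {"gripper":0,"offset":[-0.0248,-0.009,0],"yaw":0},
    {"gripper":0,"offset":[-0.0248,-0.009,0],"yaw":0},
    {"gripper":0,"offset":[-0.0248,-0.009,0],"yaw":0},
  ],
)

```text
time_s: 7.35
ee_pos: [0.6181, 0.0183, 0.22]
ee_rot: [3.141, -0.003, 3.141]
ft_force: [-6.1, 0.3, 2.4]
width: 0.0001
```

```bash
python3 -c "import tq;tq.show()"
```

```text
t 7.35 phi 66.9 r 75.2 z 0.220 F [-6.1  0.3  2.4] Ft -5.8 tau_axis 0.34 Tz -0.09
```

Call:
play_rows(
  steps=[
    {"gripper":0,"offset":[-0.0229,-0.0132,0],"yaw":0},
    {"gripper":0,"offset":[-0.0229,-0.0132,0],"yaw":0},
    {"gripper":0,"offset":[-0.0229,-0.0132,0],"yaw":0},
    {"gripper":0,"offset":[-0.0229,-0.0132,0],"yaw":0},
    {"gripper":0,"offset":[-0.0229,-0.0132,0],"yaw":0},
    {"gripper":0,"offset":[-0.0229,-0.0132,0],"yaw":0},
    {"gripper":0,"offset":[-0.0229,-0.0132,0],"yaw":0},
    {"gripper":0,"offset":[-0.0229,-0.0132,0],"yaw":0},
    {"gripper":0,"offset":[-0.0229,-0.0132,0],"yaw":0},
    {"gripper":0,"offset":[-0.0229,-0.0132,0],"yaw":0},
  ],
)

```text
time_s: 8.35
ee_pos: [0.6293, 0.0119, 0.2197]
ee_rot: [3.141, -0.004, -3.142]
ft_force: [-5.2, 1.6, 0.7]
width: -0.0
```

```bash
python3 -c "import tq;tq.show()"
```

```text
t 8.35 phi 57.1 r 74.8 z 0.220 F [-5.2  1.6  0.7] Ft -5.2 tau_axis 0.28 Tz -0.11
```

Call:
play_rows(
  steps=[
    {"gripper":0,"offset":[-0.0203,-0.017,0],"yaw":0},
    {"gripper":0,"offset":[-0.0203,-0.017,0],"yaw":0},
    {"gripper":0,"offset":[-0.0203,-0.017,0],"yaw":0},
    {"gripper":0,"offset":[-0.0203,-0.017,0],"yaw":0},
    {"gripper":0,"offset":[-0.0203,-0.017,0],"yaw":0},
    {"gripper":0,"offset":[-0.0203,-0.017,0],"yaw":0},
    {"gripper":0,"offset":[-0.0203,-0.017,0],"yaw":0},
    {"gripper":0,"offset":[-0.0203,-0.017,0],"yaw":0},
    {"gripper":0,"offset":[-0.0203,-0.017,0],"yaw":0},
    {"gripper":0,"offset":[-0.0203,-0.017,0],"yaw":0},
  ],
)

```text
time_s: 9.35
ee_pos: [0.6395, 0.0039, 0.2196]
ee_rot: [3.14, -0.004, -3.141]
ft_force: [-6.2, 3.6, 1.5]
width: -0.0001
```

```bash
python3 -c "import tq;tq.show()"
```

```text
t 9.35 phi 47.1 r 74.7 z 0.220 F [-6.2  3.6  1.5] Ft -7.0 tau_axis 0.43 Tz -0.09
```

Call:
play_rows(
  steps=[
    {"gripper":0,"offset":[-0.017,-0.0203,0],"yaw":0},
    {"gripper":0,"offset":[-0.017,-0.0203,0],"yaw":0},
    {"gripper":0,"offset":[-0.017,-0.0203,0],"yaw":0},
    {"gripper":0,"offset":[-0.017,-0.0203,0],"yaw":0},
    {"gripper":0,"offset":[-0.017,-0.0203,0],"yaw":0},
    {"gripper":0,"offset":[-0.017,-0.0203,0],"yaw":0},
    {"gripper":0,"offset":[-0.017,-0.0203,0],"yaw":0},
    {"gripper":0,"offset":[-0.017,-0.0203,0],"yaw":0},
    {"gripper":0,"offset":[-0.017,-0.0203,0],"yaw":0},
    {"gripper":0,"offset":[-0.017,-0.0203,0],"yaw":0},
  ],
)

```text
time_s: 10.35
ee_pos: [0.6482, -0.0058, 0.2196]
ee_rot: [3.14, -0.004, -3.141]
ft_force: [-6.6, 3.5, 1.2]
width: 0.0002
```

```bash
python3 -c "import tq;tq.show()"
```

```text
t 10.35 phi 37.1 r 74.6 z 0.220 F [-6.6  3.5  1.2] Ft -6.7 tau_axis 0.43 Tz -0.07
```

Call:
play_rows(
  steps=[
    {"gripper":0,"offset":[-0.0132,-0.0229,0],"yaw":0},
    {"gripper":0,"offset":[-0.0132,-0.0229,0],"yaw":0},
    {"gripper":0,"offset":[-0.0132,-0.0229,0],"yaw":0},
    {"gripper":0,"offset":[-0.0132,-0.0229,0],"yaw":0},
    {"gripper":0,"offset":[-0.0132,-0.0229,0],"yaw":0},
    {"gripper":0,"offset":[-0.0132,-0.0229,0],"yaw":0},
    {"gripper":0,"offset":[-0.0132,-0.0229,0],"yaw":0},
    {"gripper":0,"offset":[-0.0132,-0.0229,0],"yaw":0},
    {"gripper":0,"offset":[-0.0132,-0.0229,0],"yaw":0},
    {"gripper":0,"offset":[-0.0132,-0.0229,0],"yaw":0},
  ],
)

```text
time_s: 11.35
ee_pos: [0.6551, -0.0169, 0.2197]
ee_rot: [3.14, -0.003, -3.141]
ft_force: [-4.7, 4.2, 0.8]
width: 0.0001
```

```bash
python3 -c "import tq;tq.show()"
```

```text
t 11.35 phi 27.1 r 74.5 z 0.220 F [-4.7  4.2  0.8] Ft -5.9 tau_axis 0.36 Tz -0.08
```

Call:
play_rows(
  steps=[
    {"gripper":0,"offset":[-0.009,-0.0248,0],"yaw":0},
    {"gripper":0,"offset":[-0.009,-0.0248,0],"yaw":0},
    {"gripper":0,"offset":[-0.009,-0.0248,0],"yaw":0},
    {"gripper":0,"offset":[-0.009,-0.0248,0],"yaw":0},
    {"gripper":0,"offset":[-0.009,-0.0248,0],"yaw":0},
    {"gripper":0,"offset":[-0.009,-0.0248,0],"yaw":0},
    {"gripper":0,"offset":[-0.009,-0.0248,0],"yaw":0},
    {"gripper":0,"offset":[-0.009,-0.0248,0],"yaw":0},
    {"gripper":0,"offset":[-0.009,-0.0248,0],"yaw":0},
    {"gripper":0,"offset":[-0.009,-0.0248,0],"yaw":0},
  ],
)

```text
time_s: 12.35
ee_pos: [0.6598, -0.029, 0.2198]
ee_rot: [3.139, -0.003, -3.14]
ft_force: [-3.7, 4.9, 0.2]
width: 0.0001
```

```bash
python3 -c "import tq;tq.show()"
```

```text
t 12.35 phi 17.1 r 74.4 z 0.220 F [-3.7  4.9  0.2] Ft -5.8 tau_axis 0.42 Tz -0.01
```

Call:
play_rows(
  steps=[
    {"gripper":0,"offset":[-0.0046,-0.026,0],"yaw":0},
    {"gripper":0,"offset":[-0.0046,-0.026,0],"yaw":0},
    {"gripper":0,"offset":[-0.0046,-0.026,0],"yaw":0},
    {"gripper":0,"offset":[-0.0046,-0.026,0],"yaw":0},
    {"gripper":0,"offset":[-0.0046,-0.026,0],"yaw":0},
    {"gripper":0,"offset":[-0.0046,-0.026,0],"yaw":0},
    {"gripper":0,"offset":[-0.0046,-0.026,0],"yaw":0},
    {"gripper":0,"offset":[-0.0046,-0.026,0],"yaw":0},
    {"gripper":0,"offset":[-0.0046,-0.026,0],"yaw":0},
    {"gripper":0,"offset":[-0.0046,-0.026,0],"yaw":0},
  ],
)

```text
time_s: 13.35
ee_pos: [0.6622, -0.0415, 0.2197]
ee_rot: [3.139, -0.002, -3.14]
ft_force: [-4.2, 6.8, -0.8]
width: -0.0003
```

```bash
python3 -c "import tq;tq.show()"
```

```text
t 13.35 phi 7.3 r 74.1 z 0.220 F [-4.2  6.8 -0.8] Ft -7.3 tau_axis 0.45 Tz -0.09
```

Call:
play_rows(
  steps=[
    {"gripper":0,"offset":[0,-0.0265,0],"yaw":0},
    {"gripper":0,"offset":[0,-0.0265,0],"yaw":0},
    {"gripper":0,"offset":[0,-0.0265,0],"yaw":0},
    {"gripper":0,"offset":[0,-0.0265,0],"yaw":0},
    {"gripper":0,"offset":[0,-0.0265,0],"yaw":0},
    {"gripper":0,"offset":[0,-0.0265,0],"yaw":0},
    {"gripper":0,"offset":[0,-0.0265,0],"yaw":0},
    {"gripper":0,"offset":[0,-0.0265,0],"yaw":0},
    {"gripper":0,"offset":[0,-0.0265,0],"yaw":0},
    {"gripper":0,"offset":[0,-0.0265,0],"yaw":0},
  ],
)

```text
time_s: 14.35
ee_pos: [0.6626, -0.0545, 0.2197]
ee_rot: [3.138, -0.002, -3.14]
ft_force: [-2.3, 6.9, -0.0]
width: -0.0003
```

```bash
python3 -c "import tq;tq.show()"
```

```text
t 14.35 phi -2.8 r 74.0 z 0.220 F [-2.3  6.9 -0. ] Ft -6.7 tau_axis 0.42 Tz -0.08
```

Call:
play_rows(
  steps=[
    {"gripper":0,"offset":[0.0046,-0.026,0],"yaw":0},
    {"gripper":0,"offset":[0.0046,-0.026,0],"yaw":0},
    {"gripper":0,"offset":[0.0046,-0.026,0],"yaw":0},
    {"gripper":0,"offset":[0.0046,-0.026,0],"yaw":0},
    {"gripper":0,"offset":[0.0046,-0.026,0],"yaw":0},
    {"gripper":0,"offset":[0.0046,-0.026,0],"yaw":0},
    {"gripper":0,"offset":[0.0046,-0.026,0],"yaw":0},
    {"gripper":0,"offset":[0.0046,-0.026,0],"yaw":0},
    {"gripper":0,"offset":[0.0046,-0.026,0],"yaw":0},
    {"gripper":0,"offset":[0.0046,-0.026,0],"yaw":0},
  ],
)

```text
time_s: 15.35
ee_pos: [0.6607, -0.0674, 0.2198]
ee_rot: [3.138, -0.001, -3.14]
ft_force: [-1.6, 7.4, -1.1]
width: 0.0002
```

```bash
python3 -c "import tq;tq.show()"
```

```text
t 15.35 phi -12.9 r 73.8 z 0.220 F [-1.6  7.4 -1.1] Ft -6.8 tau_axis 0.45 Tz -0.05
```

Call:
play_rows(
  steps=[
    {"gripper":0,"offset":[0.009,-0.0248,0],"yaw":0},
    {"gripper":0,"offset":[0.009,-0.0248,0],"yaw":0},
    {"gripper":0,"offset":[0.009,-0.0248,0],"yaw":0},
    {"gripper":0,"offset":[0.009,-0.0248,0],"yaw":0},
    {"gripper":0,"offset":[0.009,-0.0248,0],"yaw":0},
    {"gripper":0,"offset":[0.009,-0.0248,0],"yaw":0},
    {"gripper":0,"offset":[0.009,-0.0248,0],"yaw":0},
    {"gripper":0,"offset":[0.009,-0.0248,0],"yaw":0},
    {"gripper":0,"offset":[0.009,-0.0248,0],"yaw":0},
    {"gripper":0,"offset":[0.009,-0.0248,0],"yaw":0},
  ],
)

```text
time_s: 16.35
ee_pos: [0.6566, -0.0792, 0.2199]
ee_rot: [3.138, -0.0, -3.139]
ft_force: [-0.3, 7.7, -0.8]
width: -0.0003
```

```bash
python3 -c "import tq;tq.show()"
```

```text
t 16.35 phi -22.7 r 73.5 z 0.220 F [-0.3  7.7 -0.8] Ft -7.0 tau_axis 0.44 Tz -0.07
```

Call:
play_rows(
  steps=[
    {"gripper":0,"offset":[0.011,-0.0245,0],"yaw":0},
    {"gripper":0,"offset":[0.011,-0.0245,0],"yaw":0},
    {"gripper":0,"offset":[0.011,-0.0245,0],"yaw":0},
    {"gripper":0,"offset":[0.011,-0.0245,0],"yaw":0},
    {"gripper":0,"offset":[0.011,-0.0245,0],"yaw":0},
    {"gripper":0,"offset":[0.011,-0.0245,0],"yaw":0},
    {"gripper":0,"offset":[0.011,-0.0245,0],"yaw":0},
    {"gripper":0,"offset":[0.011,-0.0245,0],"yaw":0},
    {"gripper":0,"offset":[0.011,-0.0245,0],"yaw":0},
    {"gripper":0,"offset":[0.011,-0.0245,0],"yaw":0},
  ],
)

```text
time_s: 17.35
ee_pos: [0.6517, -0.0903, 0.22]
ee_rot: [3.137, 0.001, -3.138]
ft_force: [2.5, 10.0, -1.3]
width: -0.0
```

```bash
python3 -c "import tq;tq.show()"
```

```text
t 17.35 phi -32.0 r 74.3 z 0.220 F [ 2.5 10.  -1.3] Ft -9.8 tau_axis 0.72 Tz -0.01
```

Call:
play_rows(
  steps=[
    {"gripper":0,"offset":[0.0165,-0.0208,0],"yaw":0},
    {"gripper":0,"offset":[0.0165,-0.0208,0],"yaw":0},
    {"gripper":0,"offset":[0.0165,-0.0208,0],"yaw":0},
    {"gripper":0,"offset":[0.0165,-0.0208,0],"yaw":0},
    {"gripper":0,"offset":[0.0165,-0.0208,0],"yaw":0},
    {"gripper":0,"offset":[0.0165,-0.0208,0],"yaw":0},
    {"gripper":0,"offset":[0.0165,-0.0208,0],"yaw":0},
    {"gripper":0,"offset":[0.0165,-0.0208,0],"yaw":0},
    {"gripper":0,"offset":[0.0165,-0.0208,0],"yaw":0},
    {"gripper":0,"offset":[0.0165,-0.0208,0],"yaw":0},
  ],
)

```text
time_s: 18.35
ee_pos: [0.6441, -0.1005, 0.2201]
ee_rot: [3.137, 0.002, -3.138]
ft_force: [4.1, 10.3, -2.0]
width: 0.0
```

```bash
python3 -c "import tq;tq.show()"
```

```text
t 18.35 phi -41.9 r 74.4 z 0.220 F [ 4.1 10.3 -2. ] Ft -10.4 tau_axis 0.72 Tz -0.05
```

Compression is building: about 0.72 N m against 0.43 plain. I'll sample in finer steps.

Call:
play_rows(
  steps=[
    {"gripper":0,"offset":[0.0096,-0.0092,0],"yaw":0},
    {"gripper":0,"offset":[0.0096,-0.0092,0],"yaw":0},
    {"gripper":0,"offset":[0.0096,-0.0092,0],"yaw":0},
    {"gripper":0,"offset":[0.0096,-0.0092,0],"yaw":0},
    {"gripper":0,"offset":[0.0096,-0.0092,0],"yaw":0},
    {"gripper":0,"offset":[0.0096,-0.0092,0],"yaw":0},
    {"gripper":0,"offset":[0.0096,-0.0092,0],"yaw":0},
    {"gripper":0,"offset":[0.0096,-0.0092,0],"yaw":0},
    {"gripper":0,"offset":[0.0096,-0.0092,0],"yaw":0},
    {"gripper":0,"offset":[0.0096,-0.0092,0],"yaw":0},
  ],
)

```text
time_s: 19.35
ee_pos: [0.6396, -0.1051, 0.2202]
ee_rot: [3.137, 0.003, -3.138]
ft_force: [5.1, 11.3, -2.1]
width: -0.0002
```

```bash
python3 -c "import tq;tq.show()"
```

```text
t 19.35 phi -46.8 r 74.3 z 0.220 F [ 5.1 11.3 -2.1] Ft -11.4 tau_axis 0.84 Tz -0.01
```

Call:
play_rows(
  steps=[
    {"gripper":0,"offset":[0.0103,-0.0083,0],"yaw":0},
    {"gripper":0,"offset":[0.0103,-0.0083,0],"yaw":0},
    {"gripper":0,"offset":[0.0103,-0.0083,0],"yaw":0},
    {"gripper":0,"offset":[0.0103,-0.0083,0],"yaw":0},
    {"gripper":0,"offset":[0.0103,-0.0083,0],"yaw":0},
    {"gripper":0,"offset":[0.0103,-0.0083,0],"yaw":0},
    {"gripper":0,"offset":[0.0103,-0.0083,0],"yaw":0},
    {"gripper":0,"offset":[0.0103,-0.0083,0],"yaw":0},
    {"gripper":0,"offset":[0.0103,-0.0083,0],"yaw":0},
    {"gripper":0,"offset":[0.0103,-0.0083,0],"yaw":0},
  ],
)

```text
time_s: 20.35
ee_pos: [0.6346, -0.1095, 0.2203]
ee_rot: [3.137, 0.003, -3.138]
ft_force: [6.2, 10.1, -2.8]
width: -0.0007
```

```bash
python3 -c "import tq;tq.show()"
```

```text
t 20.35 phi -51.9 r 74.5 z 0.220 F [ 6.2 10.1 -2.8] Ft -11.1 tau_axis 0.72 Tz -0.10
```

Call:
play_rows(
  steps=[
    {"gripper":0,"offset":[0.011,-0.0074,0],"yaw":0},
    {"gripper":0,"offset":[0.011,-0.0074,0],"yaw":0},
    {"gripper":0,"offset":[0.011,-0.0074,0],"yaw":0},
    {"gripper":0,"offset":[0.011,-0.0074,0],"yaw":0},
    {"gripper":0,"offset":[0.011,-0.0074,0],"yaw":0},
    {"gripper":0,"offset":[0.011,-0.0074,0],"yaw":0},
    {"gripper":0,"offset":[0.011,-0.0074,0],"yaw":0},
    {"gripper":0,"offset":[0.011,-0.0074,0],"yaw":0},
    {"gripper":0,"offset":[0.011,-0.0074,0],"yaw":0},
    {"gripper":0,"offset":[0.011,-0.0074,0],"yaw":0},
  ],
)

```text
time_s: 21.35
ee_pos: [0.6291, -0.114, 0.2203]
ee_rot: [3.138, 0.003, -3.138]
ft_force: [6.3, 8.3, -2.4]
width: 0.0005
```

```bash
python3 -c "import tq;tq.show()"
```

```text
t 21.35 phi -57.4 r 75.0 z 0.220 F [ 6.3  8.3 -2.4] Ft -9.8 tau_axis 0.67 Tz -0.06
```

Call:
play_rows(
  steps=[
    {"gripper":0,"offset":[0.0116,-0.0064,0],"yaw":0},
    {"gripper":0,"offset":[0.0116,-0.0064,0],"yaw":0},
    {"gripper":0,"offset":[0.0116,-0.0064,0],"yaw":0},
    {"gripper":0,"offset":[0.0116,-0.0064,0],"yaw":0},
    {"gripper":0,"offset":[0.0116,-0.0064,0],"yaw":0},
    {"gripper":0,"offset":[0.0116,-0.0064,0],"yaw":0},
    {"gripper":0,"offset":[0.0116,-0.0064,0],"yaw":0},
    {"gripper":0,"offset":[0.0116,-0.0064,0],"yaw":0},
    {"gripper":0,"offset":[0.0116,-0.0064,0],"yaw":0},
    {"gripper":0,"offset":[0.0116,-0.0064,0],"yaw":0},
  ],
)

```text
time_s: 22.35
ee_pos: [0.6233, -0.118, 0.2204]
ee_rot: [3.139, 0.003, -3.139]
ft_force: [6.2, 5.0, -3.1]
width: -0.0001
```

```bash
python3 -c "import tq;tq.show()"
```

```text
t 22.35 phi -62.7 r 75.5 z 0.220 F [ 6.2  5.  -3.1] Ft -7.8 tau_axis 0.53 Tz -0.06
```

Call:
play_rows(
  steps=[
    {"gripper":0,"offset":[0.0121,-0.0054,0],"yaw":0},
    {"gripper":0,"offset":[0.0121,-0.0054,0],"yaw":0},
    {"gripper":0,"offset":[0.0121,-0.0054,0],"yaw":0},
    {"gripper":0,"offset":[0.0121,-0.0054,0],"yaw":0},
    {"gripper":0,"offset":[0.0121,-0.0054,0],"yaw":0},
    {"gripper":0,"offset":[0.0121,-0.0054,0],"yaw":0},
    {"gripper":0,"offset":[0.0121,-0.0054,0],"yaw":0},
    {"gripper":0,"offset":[0.0121,-0.0054,0],"yaw":0},
    {"gripper":0,"offset":[0.0121,-0.0054,0],"yaw":0},
    {"gripper":0,"offset":[0.0121,-0.0054,0],"yaw":0},
  ],
)

```text
time_s: 23.35
ee_pos: [0.617, -0.1216, 0.2205]
ee_rot: [3.14, 0.003, -3.14]
ft_force: [5.0, 5.1, -2.3]
width: 0.0001
```

```bash
python3 -c "import tq;tq.show()"
```

```text
t 23.35 phi -68.1 r 76.1 z 0.221 F [ 5.   5.1 -2.3] Ft -6.5 tau_axis 0.47 Tz -0.03
```

Call:
play_rows(
  steps=[
    {"gripper":0,"offset":[0.0126,-0.0041,0],"yaw":0},
    {"gripper":0,"offset":[0.0126,-0.0041,0],"yaw":0},
    {"gripper":0,"offset":[0.0126,-0.0041,0],"yaw":0},
    {"gripper":0,"offset":[0.0126,-0.0041,0],"yaw":0},
    {"gripper":0,"offset":[0.0126,-0.0041,0],"yaw":0},
    {"gripper":0,"offset":[0.0126,-0.0041,0],"yaw":0},
    {"gripper":0,"offset":[0.0126,-0.0041,0],"yaw":0},
    {"gripper":0,"offset":[0.0126,-0.0041,0],"yaw":0},
    {"gripper":0,"offset":[0.0126,-0.0041,0],"yaw":0},
    {"gripper":0,"offset":[0.0126,-0.0041,0],"yaw":0},
  ],
)

```text
time_s: 24.35
ee_pos: [0.6105, -0.1242, 0.2206]
ee_rot: [3.14, 0.003, -3.14]
ft_force: [4.4, 3.9, -1.1]
width: 0.0
```

```bash
python3 -c "import tq;tq.show()"
```

```text
t 24.35 phi -73.4 r 76.4 z 0.221 F [ 4.4  3.9 -1.1] Ft -5.3 tau_axis 0.41 Tz 0.00
```

Call:
play_rows(
  steps=[
    {"gripper":0,"offset":[0.0129,-0.0032,0],"yaw":0},
    {"gripper":0,"offset":[0.0129,-0.0032,0],"yaw":0},
    {"gripper":0,"offset":[0.0129,-0.0032,0],"yaw":0},
    {"gripper":0,"offset":[0.0129,-0.0032,0],"yaw":0},
    {"gripper":0,"offset":[0.0129,-0.0032,0],"yaw":0},
    {"gripper":0,"offset":[0.0129,-0.0032,0],"yaw":0},
    {"gripper":0,"offset":[0.0129,-0.0032,0],"yaw":0},
    {"gripper":0,"offset":[0.0129,-0.0032,0],"yaw":0},
    {"gripper":0,"offset":[0.0129,-0.0032,0],"yaw":0},
    {"gripper":0,"offset":[0.0129,-0.0032,0],"yaw":0},
  ],
)

```text
time_s: 25.35
ee_pos: [0.6026, -0.1274, 0.2205]
ee_rot: [-3.142, 0.001, 3.141]
ft_force: [3.9, 3.5, 1.1]
width: -0.0004
```

```bash
python3 -c "import tq;tq.show()"
```

```text
t 25.35 phi -79.7 r 77.7 z 0.220 F [3.9 3.5 1.1] Ft -4.5 tau_axis 0.29 Tz -0.05
```

Torque is down to 0.29 N m, below plain drag, so I estimate the crank at about 8–10° past the top. Stop here, hold, back off and lift.

Call:
play_rows(
  steps=[
    {"gripper":0,"offset":[0,0,0],"yaw":0},
    {"gripper":0,"offset":[0,0,0],"yaw":0},
    {"gripper":0,"offset":[0,0,0],"yaw":0},
    {"gripper":0,"offset":[-0.03,0.006,0],"yaw":0},
    {"gripper":0,"offset":[-0.04,0.008,0],"yaw":0},
    {"gripper":0,"offset":[-0.04,0.008,0],"yaw":0},
    {"gripper":0,"offset":[-0.03,0.006,0],"yaw":0},
    {"gripper":0,"offset":[0,0,0],"yaw":0},
    {"gripper":0,"offset":[0,0,0],"yaw":0},
    {"gripper":0,"offset":[0,0,0],"yaw":0},
  ],
)

```text
time_s: 26.35
ee_pos: [0.6094, -0.126, 0.2203]
ee_rot: [3.142, -0.0, 3.141]
ft_force: [0.3, 0.9, 0.3]
width: -0.0
```

```bash
python3 -c "import tq;tq.show()"
```

```text
t 26.35 phi -74.6 r 77.9 z 0.220 F [0.3 0.9 0.3] Ft -0.5 tau_axis 0.06 Tz 0.02
```

Call:
play_rows(
  steps=[
    {"gripper":0,"offset":[0,0,-0.2],"yaw":0},
    {"gripper":0,"offset":[0,0,-0.3],"yaw":0},
    {"gripper":0,"offset":[0,0,-0.4],"yaw":0},
    {"gripper":0,"offset":[0,0,-0.4],"yaw":0},
    {"gripper":0,"offset":[0,0,-0.3],"yaw":0},
    {"gripper":36,"offset":[0.4,0.7,0],"yaw":0},
    {"gripper":36,"offset":[0.4,0.7,0],"yaw":0},
    {"gripper":36,"offset":[0.4,0.7,0],"yaw":0},
    {"gripper":36,"offset":[0,0,0],"yaw":0},
    {"gripper":36,"offset":[0,0,0],"yaw":0},
  ],
)

```text
time_s: 27.35
ee_pos: [0.5495, -0.0203, 0.3013]
ee_rot: [3.141, 0.001, -3.14]
ft_force: [-0.5, -1.1, 0.4]
width: 0.036
```

```bash
python3 - <<'E'
import tq;tq.show()
from h import *
from cell import capture,readout
for n in("side","top"):
    im,_=capture(n); cv2.imwrite(f"pics/{n}3.png",im[:,:,::-1])
    m=red(n,im,(270,330,205,255)) if n=="side" else red(n,im,(240,300,215,260))
    k,l,st,c=cv2.connectedComponentsWithStats(m)
    for i in range(1,k): print(n,st[i],ray(n,*c[i],.24))
print(readout.state()["ee_pos"])
E
```

```text
t 27.35 phi 142.0 r 49.8 z 0.301 F [-0.5 -1.1  0.4] Ft -1.1 tau_axis 0.03 Tz -0.03
side [301 242   5   7  28] [0.48731065 0.12323765 0.24      ]
top [261 240   5   4  15] [0.48970011 0.12449141 0.24      ]
[ 0.54996187 -0.02212649  0.30091085]
```

Call:
play_rows(
  steps=[
    {"gripper":36,"offset":[0.205,0.49,0],"yaw":0},
    {"gripper":36,"offset":[0.205,0.49,0],"yaw":0},
    {"gripper":36,"offset":[0.205,0.49,0],"yaw":0},
    {"gripper":36,"offset":[0.205,0.49,0],"yaw":0},
    {"gripper":36,"offset":[0.205,0.49,0],"yaw":0},
    {"gripper":36,"offset":[0.205,0.49,0],"yaw":0},
    {"gripper":36,"offset":[0,0,0],"yaw":0},
    {"gripper":36,"offset":[0,0,0],"yaw":0},
    {"gripper":36,"offset":[0,0,0],"yaw":0},
    {"gripper":36,"offset":[0,0,0],"yaw":0},
  ],
)

```text
time_s: 28.45
ee_pos: [0.4886, 0.1247, 0.3003]
ee_rot: [-3.141, 0.0, 3.139]
ft_force: [0.1, -0.3, -0.2]
width: 0.036
```

Call:
play_rows(
  steps=[
    {"gripper":36,"offset":[0,0,0.27],"yaw":0},
    {"gripper":36,"offset":[0,0,0.27],"yaw":0},
    {"gripper":36,"offset":[0,0,0.27],"yaw":0},
    {"gripper":36,"offset":[0,0,0.27],"yaw":0},
    {"gripper":36,"offset":[0,0,0.27],"yaw":0},
    {"gripper":36,"offset":[0,0,0.25],"yaw":0},
    {"gripper":36,"offset":[0,0,0],"yaw":0},
    {"gripper":36,"offset":[0,0,0],"yaw":0},
    {"gripper":36,"offset":[0,0,0],"yaw":0},
    {"gripper":36,"offset":[0,0,0],"yaw":0},
  ],
)

```text
time_s: 29.45
ee_pos: [0.4885, 0.1262, 0.221]
ee_rot: [3.141, 0.001, 3.141]
ft_force: [-1.2, 0.3, 0.8]
width: 0.0359
```

Call:
play_rows(
  steps=[
    {"gripper":36,"offset":[-0.007,-0.125,0],"yaw":0},
    {"gripper":36,"offset":[-0.007,-0.125,0],"yaw":0},
    {"gripper":36,"offset":[-0.007,-0.125,0],"yaw":0},
    {"gripper":36,"offset":[-0.007,-0.125,0],"yaw":0},
    {"gripper":36,"offset":[-0.007,-0.125,0],"yaw":0},
    {"gripper":36,"offset":[-0.007,-0.125,0],"yaw":0},
    {"gripper":36,"offset":[-0.007,-0.125,0],"yaw":0},
    {"gripper":36,"offset":[-0.007,-0.125,0],"yaw":0},
    {"gripper":36,"offset":[-0.007,-0.125,0],"yaw":0},
    {"gripper":36,"offset":[0,0,0],"yaw":0},
  ],
)

```text
time_s: 30.45
ee_pos: [0.4914, 0.0683, 0.2204]
ee_rot: [-3.141, 0.0, 3.139]
ft_force: [-0.4, 0.2, 0.1]
width: 0.0359
```

```bash
python3 - <<'E'
import tq;tq.show()
from h import *
from cell import capture,readout
im,_=capture("side")
m=red("side",im,(270,330,205,255))
k,l,st,c=cv2.connectedComponentsWithStats(m)
for i in range(1,k): print(st[i],ray("side",*c[i],.24))
s=readout.state();print(s["ee_pos"],s["ft_force"])
E
```

```text
t 30.45 phi 129.2 r 153.9 z 0.220 F [-0.4  0.2  0.1] Ft -0.2 tau_axis 0.03 Tz -0.00
[317 236   3   2   4] [0.48321933 0.07752551 0.24      ]
[0.49134125 0.06911528 0.22037092] [ 0.379866   -0.17733699 -0.57596056]
```

Call:
play_rows(
  steps=[
    {"gripper":36,"offset":[0,0.06,0],"yaw":0},
    {"gripper":36,"offset":[0,0,0],"yaw":0},
    {"gripper":36,"offset":[0,0,-0.4],"yaw":0},
    {"gripper":36,"offset":[0,0,-0.4],"yaw":0},
    {"gripper":36,"offset":[0,0,-0.4],"yaw":0},
    {"gripper":36,"offset":[0,0,-0.4],"yaw":0},
    {"gripper":36,"offset":[0.32,0.6,0],"yaw":0},
    {"gripper":36,"offset":[0.32,0.6,0],"yaw":0},
    {"gripper":36,"offset":[0.32,0.6,0],"yaw":0},
    {"gripper":36,"offset":[0.32,0.6,0],"yaw":0},
  ],
)

```text
time_s: 31.5
ee_pos: [0.4263, 0.1943, 0.3005]
ee_rot: [3.141, 0.0, -3.141]
ft_force: [0.0, 1.1, 0.9]
width: 0.0359
```

Call:
play_rows(
  steps=[
    {"gripper":36,"offset":[0.32,0.6,0],"yaw":0},
    {"gripper":36,"offset":[0.32,0.6,0],"yaw":0},
    {"gripper":36,"offset":[0.32,0.6,0],"yaw":0},
    {"gripper":36,"offset":[0.32,0.6,0],"yaw":0},
    {"gripper":36,"offset":[0.32,0.6,0],"yaw":0},
    {"gripper":36,"offset":[0.32,0.6,0],"yaw":0},
    {"gripper":36,"offset":[0.32,0.6,0],"yaw":0},
    {"gripper":36,"offset":[0,0,0],"yaw":0},
    {"gripper":36,"offset":[0,0,0],"yaw":0},
    {"gripper":36,"offset":[0,0,0],"yaw":0},
  ],
)

```text
time_s: 32.5
ee_pos: [0.3158, 0.4021, 0.3002]
ee_rot: [-3.141, 0.0, 3.14]
ft_force: [-0.6, 0.5, -0.3]
width: 0.0361
```

```bash
python3 - <<'E'
from h import *
from cell import capture,readout
for n in("side","top"):
    im,_=capture(n)
    m=red(n,im,(308,328,225,245)) if n=="side" else red(n,im,(270,296,228,252))
    ys,xs=np.nonzero(m); print(n,len(xs),xs.min(),xs.max(),ys.min(),ys.max(),ray(n,xs.mean(),ys.mean(),.245))
r=rectify("top",im[:,:,::-1].copy(),(.5908,-.0516),.235,.125,700);cv2.imwrite("pics/rect4.png",r)
s=readout.state();print(s["time_s"],s["ee_pos"],s["ft_force"])
E
```

```text
side 27 316 320 230 237 [0.48947361 0.07407288 0.245     ]
top 15 280 284 239 242 [0.49285134 0.07236122 0.245     ]
32.6 [0.31597602 0.40198778 0.30036962] [-0.23792996  0.05073019 -0.75381852]
```

View pics/rect4.png

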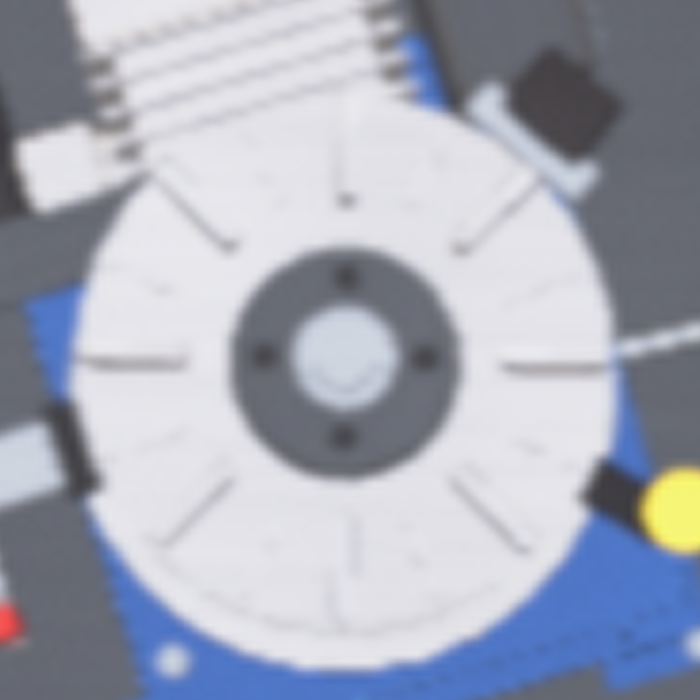

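The tab is back at its brake-on pixels. The fins now lie at about 0° (mod 45°), so the flywheel has turned about 148° clockwise. I'll fit the torque curve, corrected for where the finger's corner touches the fin, to check the margin.

```bash
python3 - <<'E'
import numpy as np
from scipy.optimize import curve_fit
phi=np.array([57.1,47.1,37.1,27.1,17.1,7.3,-2.8,-12.9,-22.7,-32,-41.9,-46.8,-51.9,-57.4,-62.7,-68.1,-73.4,-79.7])
tau=np.array([.28,.43,.43,.36,.42,.45,.42,.45,.44,.72,.72,.84,.72,.67,.53,.47,.41,.29])
def fin(p,a,b):
    # rectangle (half a in x, b in y) at r=.075, fin face 3 mm: smallest fin angle clear of it over corners, r 57..95
    p=np.radians(p);c=75*np.array([np.cos(p),np.sin(p)])
    o=[]
    for sx in(-1,1):
        for sy in(-1,1):
            q=c+np.array([sx*a,sy*b]); o.append(np.arctan2(q[1],q[0])-np.arcsin(3/np.hypot(*q)))
    o=np.array(o); o=p+(o-p+np.pi)%(2*np.pi)-np.pi
    return np.degrees(o.min())
shapes={"sin":lambda x:np.where(abs(x)<50,-np.interp(x,[-50,-27,0,27,50],[0,-np.pi/2,-np.pi,-1.5*np.pi,-2*np.pi]),0)}
g1=lambda x:np.where(abs(x)<50,np.sin(np.interp(x,[-50,-27,0,27,50],[0,np.pi/2,np.pi,1.5*np.pi,2*np.pi])),0)
g2=lambda x:np.interp(x,[-50,-27,0,27,50],[0,1,0,-1,0])
for a,b in((11,14.5),(11,11),(11,8)):
    f=np.array([fin(p,a,b) for p in phi])
    for g in(g1,g2):
        m=lambda f,d,A,t:d+A*g(t-f)
        # x = degrees past top = t - f (clockwise lowers f)
        best=min((curve_fit(m,f,tau,[.43,.4,t0]) for t0 in(-75,-85,-95)),key=lambda r:np.sum((m(f,*r[0])-tau)**2))
        p,c=best;print(a,b,"off at end %.1f"%(f[-1]),np.round(p,2),"sd",np.round(np.sqrt(np.diag(c)),2),"past top %.1f"%(p[2]-f[-1]),"rms %.3f"%np.std(m(f,*p)-tau))
E
```

```text
11 14.5 off at end -90.6 [  0.4    0.37 -85.19] sd [0.02 0.03 1.03] past top 5.4 rms 0.048
11 14.5 off at end -90.6 [  0.4    0.44 -86.07] sd [0.02 0.04 1.04] past top 4.5 rms 0.050
11 11 off at end -90.5 [  0.4    0.37 -84.11] sd [0.02 0.03 0.99] past top 6.4 rms 0.047
11 11 off at end -90.5 [  0.41   0.44 -84.9 ] sd [0.02 0.04 1.03] past top 5.6 rms 0.050
11 8 off at end -90.5 [  0.41   0.36 -83.11] sd [0.01 0.03 1.  ] past top 7.4 rms 0.047
11 8 off at end -90.5 [  0.41   0.44 -83.83] sd [0.02 0.04 1.04] past top 6.7 rms 0.050
```

The fit gives 5–7° past the top (sd about 1°), inside the −3° to +25° window. The model's final fin angle of −90.6° agrees with the camera's −90°. Handing in.

```bash
python3 -c "
from cell import order;print(order.hand_in())"
```

```text
the job is handed in; nothing more can be done
None
```

I parked the engine with the piston about 4–7° past the top of the compression stroke, put the brake back on, moved the arm clear and handed in at 32.6 s. No verdict came back, so whether it passed is not confirmed.

- **What I did:** I swung the brake off by straddling its tab with the open fingers. Then I pushed one fin about 148° clockwise with the shut fingertips. The drag was about 0.42 N m, rose to 0.84 at the peak and had dropped to 0.29 when I stopped. I held there, backed off, pushed the brake on again and lifted away.
- **Crank position:** Fits of the torque readings put it 4.5–7.4° past the top, with a spread of about 1°. My estimate by eye while pushing was 8–10°; both are inside the allowed 3° before to 25° past. The camera's final fin angle (about −90°) agrees with the fit's −90.5°.
- **Brake:** The tab is back within about 1 mm of where it stood at the start with the brake on, in both cameras.
- **Forces:** The highest reading on the flywheel was about 12–13 N, but I only sampled once a second. The arm was free in the air at the end.
- **Not checked:** I did not re-measure the loose things on the bench. No unexpected contact showed in the force readings.

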